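Chock up a running tube heater for a change of feet

ROBOT

A 6-joint arm with a two-finger parallel gripper is mounted at the origin on the work surface. World frame = base frame: x ahead of the robot, y to its left, z up, the work surface at z = 0. Lengths are in mm, angles in rad, forces in N, time in s.
With the tool pointing down it reaches from about 275 to 750 mm from the base axis. Payload 10.2 kg.
Tool frame: the origin (TCP) lies at the very end of the fingers, on their centre line; the grasp point (between the pads) lies 19 mm behind it; z points along the fingers, y is the direction in which the jaws open and shut (so a half turn about z gives the same grasp; the last joint's range is limited). The gripper opens to 85 mm and grips with 20 to 120 N. Pads are 22 mm wide; open, the fingers measure 114 mm over their backs; the gripper's body (76 mm by 85 mm) begins 54 mm behind the grasp point. The pads swing forward as they close: fully open they stand 13 mm farther back than shut.
Start: joints at [0.979, 0.313, 1.498, -0, 1.331, -0.223], TCP at [189.273, 489.701, 231.294] pointing down, gripper open.
Joint ranges: [-2.94, 2.94], [-0.97, 2.17], [0.19, 2.56], [-1.23, 4.37], [0.02, 3.11], [-2.88, 2.88]. Speed limits (rad/s): [2.39, 2.39, 3.01, 3.14, 3.14, 3.14].

INTERFACE

Orientations are given as a unit quaternion [w, x, y, z].
In Python, from rig import sensors, imaging, ctrl gives the robot as it stands.
- The arm moves only by the shell command python3 -m creep 'ROWS' [FORCE]. ROWS is JSON, a list of rows, each an object with "grip": the finger opening in mm, from 0 to 85.4; "linear": the shift along the tool's x, y, z in mm, a list of three; "rot": the turn, a rotation vector about the tool's x, y, z in rad, a list of three. A call has 1 to 12 rows; each row shifts and turns the commanded pose from where the row before left it, along the tool's axes as they then stand; what a row does not reach is not made up. A row lasts 1/12 s, in which the tool goes at most 41.7 mm and 7.16 degrees, less where a joint would pass 70% of its speed; a pose out of reach is approached as far as the arm can. A call with a gripper value outside its range is refused whole. The fingers move at their own pace and stop on an object; FORCE is the grip in N (left out, the last holds). Time passes only in rows, so rows that do not move let the fingers close. It gives the time, the measured TCP pose, the force and the opening at its end, in the units of the state.
- sensors.sense(): the state, without advancing time (a new reading comes with each control period).
- imaging.capture(name): name is "scene" or "top" or "wrist"; returns (picture, depth): 480x640x3 uint8, red, green, blue; 480x640 float32, mm along the optical axis (not along the pixel's ray), 0 where there is no reading.
- imaging.camera_params(name): a dict with "intrinsics" (3x3 intrinsics, pixels), "k1" (the pictures are not rectified: a ray, as slopes to the right and down, at radius r is drawn at 1 + k1 r^2 times it, then the intrinsics apply), "R" (3x3) and "t" (3): a world point X has camera coordinates R X + t. Camera axes: x right, y down, z forward; pixel columns grow to the right and rows downward; lengths in mm; the calibration is good to about 2 mm. A picture is of the moment at which its call begins: read the wrist's pose just before it. camera_params takes no time and is no camera call; for the wrist camera it gives the pose at the moment of the call.
- ctrl.finish_job(): hands the job in, once; it reports no verdict.
The state is a dict: "time_s": time; "joints": joint angles; "dq": joint speeds; "tau": joint torques, N m; "eef_pos": TCP position; "ee_rot": TCP orientation; "force": force on the tool from outside, world axes, zero at the start; "wrist_torque": the same for the moment, N m; "grip_width": opening from 0.0 (shut) to 1.0 (fully open).
Only numpy, scipy, OpenCV 4.12 (cv2) and the standard library are available. Lean on these libraries where they do the work, as an engineer would, in place of code of your own. Each camera call takes 0.05 s, during which the arm holds its last target.

TASK

The two worn feet under the heater's right-hand side (the long side nearer the wedge) are to be changed while it runs. First press the two tube caps that have crept up fully home, so that nothing spills; then push the levelling wedge, lying flat on the bench, nose first under the middle of that side until both feet there just clear the bench by some 3 or 4 mm, without shoving the heater along or disturbing the things around it. Finish while still gripping the wedge and holding it there: do not let go.

Things in the scene. Friction and masses are not known exactly. Their poses are not given: they have to be found in the camera images.
- heater: dry-block tube heater, white, 210 mm deep (x), 150 mm wide (y), 1.5 to 2.2 kg, loose on four feet. Origin: at bench height under its middle; z up; -x is the front with the sloping panel, to the robot; -y its right-hand side. Underside 12 mm above the bench, casing 84 mm high, metal block on top 88 mm; four tubes with white caps stand in it, 54 mm or more apart; two caps are home already
- edge_mid (a point): middle of the lower edge of the heater's right-hand (-y) side: 75 mm out from its middle, 12 mm above the bench. Axes as the heater's
- foot_near_front (a point): where the sole of a rubber foot (22 mm across, 12 mm high) meets the bench: the foot at the heater's right-hand side, front: 80 mm to the front and 58 mm to the right of its middle. Height 0 on the bench
- foot_near_back (a point): where the sole of a rubber foot (22 mm across, 12 mm high) meets the bench: the foot at the heater's right-hand side, back: 80 mm to the back and 58 mm to the right of its middle
- foot_far_front (a point): where the sole of a rubber foot (22 mm across, 12 mm high) meets the bench: the foot at the heater's left-hand side, front: 80 mm to the front and 58 mm to the left of its middle; stays on the bench
- foot_far_back (a point): where the sole of a rubber foot (22 mm across, 12 mm high) meets the bench: the foot at the heater's left-hand side, back: 80 mm to the back and 58 mm to the left of its middle; stays on the bench
- cap_a (a joint): how far the cap of the front left tube stands up from home, in m: 0 fully home (its skirt meets the ring round the tube), at most 0.0095; starts at 0.005 to 0.009. It stays where it is left; pressing it down takes about 6 N, then it meets a firm stop
- cap_a_top (a point): centre of the top of that cap: white, ribbed, 17 mm across and 20 mm tall. Above the heater's point x -19.5 mm, y +27 mm; 138 mm over the bench when home
- cap_b (a joint): the same for the cap of the back right tube
- cap_b_top (a point): centre of the top of that cap, above the heater's point x +64.5 mm, y -27 mm; 138 mm over the bench when home
- wedge_heel (a point): centre (half-way up) of the raised heel of the grey plastic levelling wedge, where it is gripped: a block 34 mm long, 40 mm wide, 42 mm high, on the bench. x points along the wedge to the nose, y across (the 40 mm to grip), z up. Ahead of the heel the top slopes down from 26 mm to 4 mm over 132 mm (1 in 6). Sole and ramp are slippery; 160 g
- wedge_nose (a point): middle of the wedge's thin nose, on the bench: 149 mm ahead of the heel's centre; the nose is 4 mm thick. The ramp meets the heater's edge when the nose is 48 mm beyond it, and each further 6 mm raises the edge by 1 mm (pushing it takes some 4 to 12 N)
- rack: white tube rack with capped tubes, 100 by 200 mm and 110 mm high, origin under its middle; leave alone
- feet_tray: small open steel tray 100 by 76 by 22 mm with the four new rubber feet, origin under its middle; leave alone
- reagent: amber bottle 58 mm across and 135 mm high, origin under its middle; leave alone

How it is judged (in metres and radians):
On the way, in this order (a step that is already met when the one before it is completed fails the run):
1. both raised caps are pressed home while the heater stands level on its feet (value of joint each of cap_a, cap_b below 0.0015 m and height (world z) of each of foot_near_front, foot_near_back below 0.0012 m), for 0.2 s.
2. the wedge's nose is under the heater's right-hand side, the wedge in the gripper (y of wedge_nose in the frame of heater above -0.055 m and contact force between the fingers and wedge above 1 N), for 0.2 s.
At the end, for the whole second after the job is handed in: caps within 1.5 mm of home; right-hand feet 1.5 to 6 mm off the bench, left-hand feet on it; wedge flat, nose 40 mm or more under that side and within 40 mm of its middle, gripped by the fingers and bearing the heater, which the robot does not touch; heater still (value of joint each of cap_a, cap_b below 0.0015 m and height (world z) of foot_near_front between 0.0015 and 0.006 m and height (world z) of foot_near_back between 0.0015 and 0.006 m and height (world z) of each of foot_far_front, foot_far_back below 0.0012 m and y of wedge_nose in the frame of heater above -0.035 m and x of wedge_nose in the frame of heater between -0.04 and 0.04 m and angle between wedge_heel's own z axis and vertical below 0.06 rad and contact force between the fingers and wedge above 2 N and contact force between wedge and heater above 3 N and contact force between each of the arm, the fingers and heater below 0.3 N and linear speed of heater below 0.01 m/s); the arm keeps its last pose, push and grip.
It fails at once if the heater is shoved along the bench (its left-hand feet move more than 15 mm) (distance of any of foot_far_front, foot_far_back from where it was at the start of the episode above 0.015 m).
It fails at once if the right-hand feet are raised more than 10 mm (height (world z) of any of foot_near_front, foot_near_back above 0.01 m).
It fails at once if the rack, the tray or the bottle is moved more than 20 mm (distance of any of rack, feet_tray, reagent from where it was at the start of the episode above 0.02 m).
It also fails if it takes over 58 s, if anything falls off the work surface, if the arm or the gripper's body presses on something with over 40 N, if the wrist force passes 120 N, or if a joint passes its speed limit or range.

## Working session

There is one attempt and no reset: what is moved stays moved. The work goes in short steps, Python scripts to look and compute and a shell command to move; the robot and the scene stay as the last step left them, time stands still between calls to the robot, and variables do not carry over. Pictures are saved under pics/ and viewed, and the job is handed in when it is done.

```bash
ls; mkdir -p pics; python3 - <<'E'
from rig import sensors, imaging
import cv2,numpy as np
print(sensors.sense())
for n in ("scene","top","wrist"):
    p=imaging.camera_params(n); print(n,p)
    im,d=imaging.capture(n); np.savez(f"pics/{n}0.npz",im=im,d=d,**{k:np.array(v) for k,v in p.items()})
    cv2.imwrite(f"pics/{n}0.png",im[:,:,::-1])
E
```

```text
pics
{'time_s': 0.0, 'joints': array([ 9.78632698e-01,  3.13487155e-01,  1.49842734e+00, -7.36845407e-06,
        1.33098406e+00, -2.23403715e-01]), 'dq': array([-8.04104367e-05, -5.39960912e-04,  1.32097852e-03, -1.26163014e-03,
        9.33149769e-04,  7.02300017e-04]), 'tau': array([-3.76307153e-04, -4.12262678e+01, -2.59739166e+01, -2.16566427e-04,
        4.23388265e-03,  3.19953216e-06]), 'eef_pos': array([189.1135581 , 489.48956868, 230.71972836]), 'ee_rot': array([-2.55657928e-04,  1.83336134e-01,  9.83050068e-01, -6.00825289e-04]), 'force': array([ 0.12205167, -0.40369552,  0.06295283]), 'wrist_torque': array([-0.00529699, -0.02344969,  0.00811068]), 'grip_width': 1.0040629498722031}
scene {'intrinsics': array([[594.0815212 ,   0.        , 318.95612499],
       [  0.        , 594.0815212 , 242.99794475],
       [  0.        ,   0.        ,   1.        ]]), 'k1': -0.08055703806032259, 'R': array([[ 0.68296956,  0.73013848,  0.0212223 ],
       [ 0.51276273, -0.45854007, -0.72582049],
       [-0.52021819,  0.5065953 , -0.68755671]]), 't': array([-395.55426409, -204.64080384, 1
[... 177 characters left out ...]
        ]]), 'k1': -0.10515862393010494, 'R': array([[-0.01585504, -0.99963094, -0.02205898],
       [-0.9836433 ,  0.01955287, -0.17906297],
       [ 0.1794282 ,  0.01885911, -0.98359029]]), 't': array([  22.70846813,  563.06493738, 1111.35757474])}
wrist {'intrinsics': array([[411.32521991,   0.        , 319.39198186],
       [  0.        , 411.32521991, 237.37336999],
       [  0.        ,   0.        ,   1.        ]]), 'k1': 0.023568195899455233, 'R': array([[ 3.60437132e-01,  9.32783352e-01, -5.40974465e-04],
       [ 8.84028514e-01, -3.41412598e-01,  3.19266384e-01],
       [ 2.97621673e-01, -1.15553697e-01, -9.47664858e-01]]), 't': array([-524.98371494,  -40.8765057 ,  380.35284618])}
```

View pics/scene0.png

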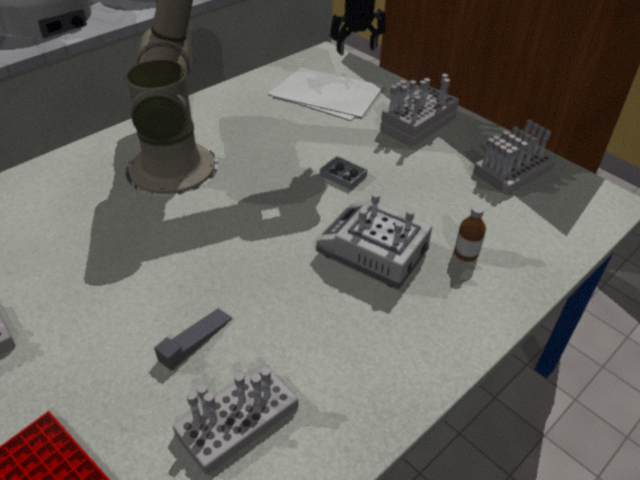

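View pics/top0.png

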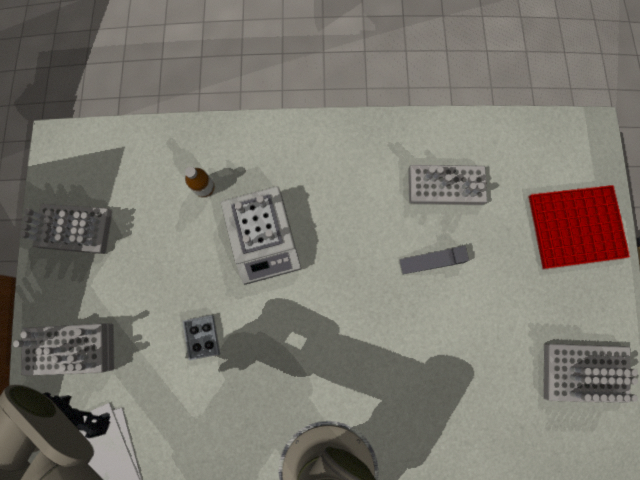

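View pics/wrist0.png

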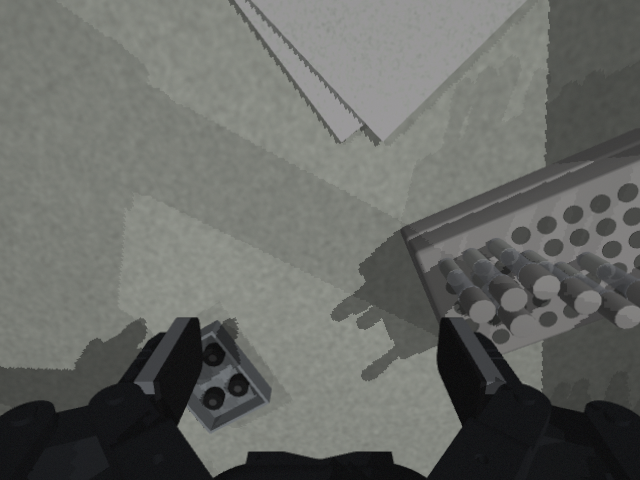

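The top view shows the heater at about (262,235), its panel toward the robot. The wedge lies at (435,260) with its nose to the left, toward the heater; the bottle is at (200,180), the tray at (202,335) and a rack at (450,185). I'll zoom in and turn pixels into points next.

```bash
cat > h.py <<'E'
import numpy as np,cv2
from rig import sensors, imaging
def cap(n,tag):
    p=imaging.camera_params(n); im,d=imaging.capture(n)
    np.savez(f"pics/{n}{tag}.npz",im=im,d=d,**{k:np.array(v) for k,v in p.items()})
    return load(n,tag)
def load(n,tag): return dict(np.load(f"pics/{n}{tag}.npz"))
def slopes(c,uv):
    K=c['intrinsics'];k=float(c['k1'])
    uv=np.asarray(uv,float).reshape(-1,1,2)
    return cv2.undistortPoints(uv,K,np.array([k,0,0,0,0.]),None,None,None,(3,50,1e-10) if 0 else None)[:,0] if 0 else cv2.undistortPointsIter(uv,K,np.array([k,0,0,0,0.]),np.eye(3),np.eye(3),(3,50,1e-10))[:,0]
def plane(c,uv,z):
    s=slopes(c,uv);r=np.c_[s,np.ones(len(s))]@c['R'];o=-c['R'].T@c['t']
    return o+r*((z-o[2])/r[:,2])[:,None]
def depthpts(c):
    v,u=np.mgrid[0:480,0:640]; s=slopes(c,np.c_[u.ravel(),v.ravel()])
    d=c['d'].ravel()[:,None]
    return ((np.c_[s,np.ones(len(s))]*d-c['t'])@c['R']).reshape(480,640,3)
def proj(c,X):
    X=np.asarray(X,float).reshape(-1,3)
    return cv2.projectPoints(X,cv2.Rodrigues(c['R'])[0],c['t'],c['intrinsics'],np.array([float(c['k1']),0,0,0,0.]))[0][:,0]
def crop(c,x0,y0,x1,y1,f,name):
    im=c['im'][y0:y1,x0:x1,::-1]; cv2.imwrite(name,cv2.resize(im,None,fx=f,fy=f,interpolation=cv2.INTER_CUBIC))
E
python3 - <<'E'
from h import *
t=load('top','0');s=load('scene','0')
crop(t,200,170,330,300,4.6,'pics/c1.png');crop(t,380,150,510,290,4,'pics/c2.png');crop(s,300,180,500,300,4,'pics/c3.png')
P=depthpts(t)
for n,b in dict(heater=(215,175,310,295),wedge=(390,235,480,285)).items():
    q=P[b[1]:b[3],b[0]:b[2]].reshape(-1,3)
    print(n,[ (lo,(q[(q[:,2]>lo)&(q[:,2]<lo+4)][:,:2]).shape[0]) for lo in range(-8,150,4)])
E
```

```text
heater [(-8, 251), (-4, 2717), (0, 2762), (4, 276), (8, 7), (12, 13), (16, 15), (20, 18), (24, 17), (28, 13), (32, 17), (36, 17), (40, 23), (44, 73), (48, 107), (52, 171), (56, 154), (60, 166), (64, 172), (68, 197), (72, 168), (76, 143), (80, 928), (84, 1518), (88, 1026), (92, 127), (96, 12), (100, 8), (104, 9), (108, 2), (112, 3), (116, 16), (120, 5), (124, 15), (128, 15), (132, 31), (136, 65), (140, 46), (144, 46), (148, 3)]
wedge [(-8, 99), (-4, 1367), (0, 1770), (4, 291), (8, 167), (12, 152), (16, 148), (20, 156), (24, 75), (28, 21), (32, 7), (36, 49), (40, 132), (44, 46), (48, 0), (52, 0), (56, 0), (60, 0), (64, 0), (68, 0), (72, 0), (76, 0), (80, 0), (84, 0), (88, 0), (92, 0), (96, 0), (100, 0), (104, 0), (108, 0), (112, 0), (116, 0), (120, 0), (124, 0), (128, 0), (132, 0), (136, 0), (140, 0), (144, 0), (148, 0)]
```

```bash
ls pics
```

```text
c1.png
c2.png
c3.png
scene0.npz
scene0.png
top0.npz
top0.png
wrist0.npz
wrist0.png
```

View pics/c1.png

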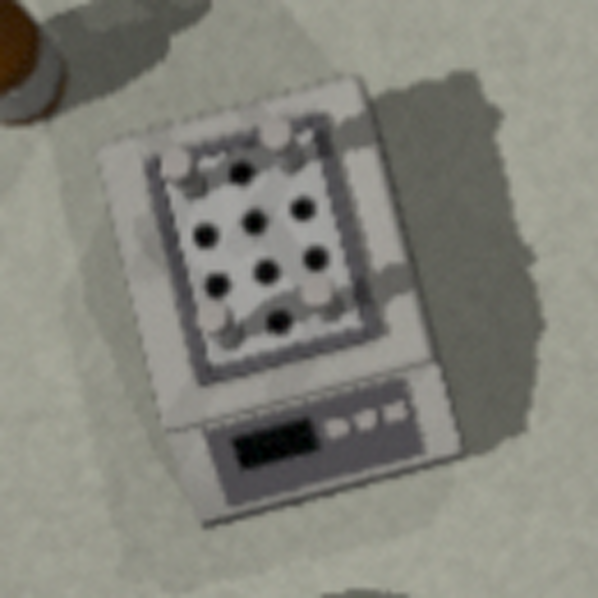

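View pics/c3.png

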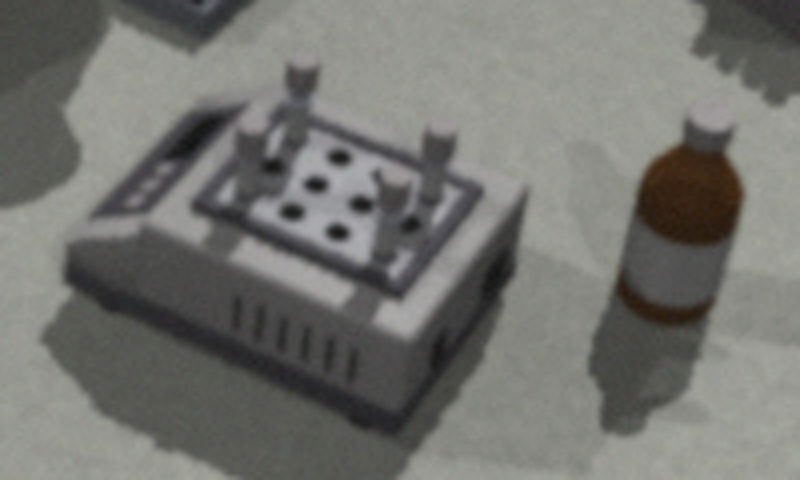

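View pics/c2.png

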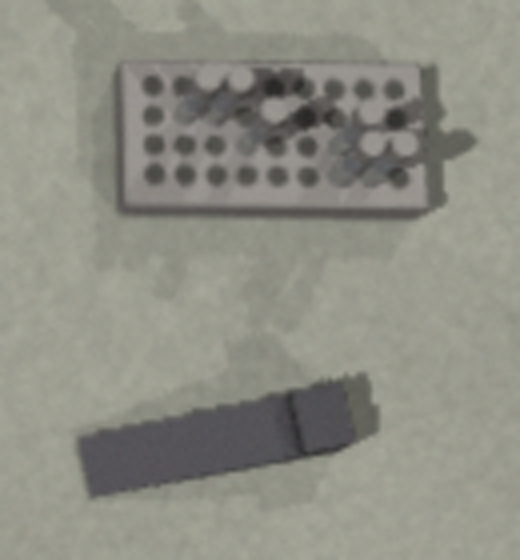

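```bash
python3 - <<'E'
from h import *
t=load('top','0');P=depthpts(t)
sub=lambda b:P[b[1]:b[3],b[0]:b[2]].reshape(-1,3)
q=sub((215,175,310,295))
m=q[(q[:,2]>10)&(q[:,2]<95)]
top=q[(q[:,2]>79)&(q[:,2]<94)]
r=cv2.minAreaRect(top[:,:2].astype(np.float32)); print('casing top rect',r)
r=cv2.minAreaRect(m[:,:2].astype(np.float32)); print('casing all rect',r)
caps=(P[...,2]>122)&(P[...,2]<155);caps[:175]=0;caps[295:]=0;caps[:,:215]=0;caps[:,310:]=0
n,l,st,c=cv2.connectedComponentsWithStats(caps.astype(np.uint8))
for i in range(1,n):
    if st[i,4]>5:
        z=P[l==i]; hi=z[z[:,2]>np.percentile(z[:,2],40)]
        print(c[i],st[i,4],np.median(hi,0),z[:,2].max(), plane(t,c[i],138))
w=sub((390,235,480,285))
a=w[w[:,2]>7]; h=w[w[:,2]>34]
print('wedge',cv2.minAreaRect(a[:,:2].astype(np.float32)),'heel',h.mean(0),cv2.minAreaRect(h[:,:2].astype(np.float32)))
E
```

```text
casing top rect ((603.4461669921875, 161.74072265625), (171.09486389160156, 150.1613311767578), 14.24307918548584)
casing all rect ((576.9151000976562, 177.095703125), (215.25360107421875, 195.38453674316406), 13.793071746826172)
[260.24561404 199.12280702] 57 [653.18780921 145.96796984 144.00013292] 148.2099849277408 [[652.49593193 146.07171421 138.        ]]
[238.38888889 205.38888889] 54 [639.39116193 198.73105484 138.24702592] 142.0567616996085 [[638.47932149 197.85609285 138.        ]]
[269.23636364 233.14545455] 55 [571.03308076 125.02385773 137.96627473] 141.9801773165998 [[570.13534827 124.40277192 138.        ]]
[246.39285714 238.55357143] 56 [558.21792079 179.31083365 146.16776375] 150.00702160144056 [[558.42134267 177.74395778 138.        ]]
wedge ((463.5643310546875, -179.71791076660156), (102.37435913085938, 391.2091064453125), 17.875900268554688) heel [ 513.48841071 -316.55660023  132.89340317] ((455.78265380859375, -181.34201049804688), (46.6787109375, 396.286376953125), 23.687421798706055)
```

```bash
python3 - <<'E'
from h import *
t=load('top','0');s=load('scene','0');P=depthpts(t)
M=np.array([[64.5,-27],[64.5,27],[-19.5,-27],[-19.5,27]])
uv=[[260.25,199.12],[238.39,205.39],[269.24,233.15],[246.39,238.55]]
W=np.array([plane(t,u,z)[0] for u,z in zip(uv,[142,136,136,144])])[:,:2]
mm=M.mean(0);wm=W.mean(0);H=(M-mm).T@(W-wm);U,_,V=np.linalg.svd(H);R=(U@V).T
c=wm-R@mm;yaw=np.arctan2(R[1,0],R[0,0]);print('heater',c,yaw,np.degrees(yaw),'res',(W-(M@R.T+c)).round(1))
def hw(x,y,z): return np.r_[R@[x,y]+c,z]
# check: dark bottom edge near corner & caps in scene camera
X=[hw(-19.5,27,146),hw(64.5,-27,144),hw(64.5,27,138),hw(-19.5,-27,138),hw(105,-75,84),hw(105,75,84),hw(105,-75,12),hw(-105,-75,12),hw(0,-75,12)]
for n,cam in (('scene',s),('top',t)):
    print(n,proj(cam,X).round(1).tolist())
    im=cam['im'][:,:,::-1].copy()
    im=cv2.resize(im,None,fx=4,fy=4,interpolation=cv2.INTER_CUBIC)
    for q in proj(cam,X): cv2.circle(im,tuple(int(v) for v in (q*4+1.5)),3,(0,0,255),-1)
    q=proj(cam,[hw(0,0,70)])[0]*4; x,y=int(q[0]),int(q[1]); cv2.imwrite(f'pics/o_{n}.png',im[y-280:y+280,x-320:x+320])
# wedge
sub=P[235:290,385:480].reshape(-1,3); sub=sub[(sub[:,2]<60)]
a=sub[(sub[:,2]>8)];h=sub[sub[:,2]>35]
print('wedge>8',cv2.minAreaRect(a[:,:2].astype(np.float32)));print('heel',h.mean(0),cv2.minAreaRect(h[:,:2].astype(np.float32)))
# colour mask
im=t['im'].astype(int);m=((im[...,2]-im[...,1])>6)&(im.sum(2)<380);m[:235]=0;m[290:]=0;m[:,:385]=0;m[:,480:]=0
ct=max(cv2.findContours(m.astype(np.uint8),0,1)[0],key=cv2.contourArea);print('contour',cv2.contourArea(ct),cv2.minAreaRect(ct))
print(cv2.approxPolyDP(ct,3,True)[:,0].tolist())
E
```

```text
heater [582.75112309 155.68516842] 0.25054589409635597 14.355222306052886 res [[-0.6 -0. ]
 [ 0.5  0.4]
 [-0.  -0. ]
 [ 0.1 -0.3]]
scene [[373.4, 193.8], [396.6, 222.7], [407.9, 210.8], [360.8, 210.1], [400.3, 265.0], [431.0, 224.5], [396.3, 288.7], [313.4, 250.4], [353.7, 269.0]]
top [[246.1, 238.4], [260.1, 198.7], [238.4, 205.4], [269.1, 233.0], [278.3, 185.0], [220.2, 200.8], [281.2, 193.1], [301.6, 269.3], [291.2, 230.6]]
wedge>8 ((515.3557739257812, -280.1834716796875), (44.22215270996094, 169.0302734375), 9.623409271240234)
heel [ 527.15271871 -343.12222529   41.96576063] ((527.770751953125, -343.6719665527344), (41.08464431762695, 36.72740936279297), 7.204376220703125)
contour 0.0 ((412.0, 270.0), (0.0, 0.0), 0.0)
[[412, 270]]
```

```bash
python3 - <<'E'
import cv2,numpy as np
a=cv2.imread('pics/o_scene.png');b=cv2.imread('pics/o_top.png')
cv2.imwrite('pics/o_both.png',cv2.resize(np.hstack([a,b]),(800,350)))
from h import *
t=load('top','0');im=t['im'];print(im[262,425],im[255,460],im[245,425],im[285,425])
g=im.mean(2)
x=cv2.cvtColor(im,cv2.COLOR_RGB2HSV)
print(x[262,425],x[245,425],x[252,478])
# nose/heel extents: use slate hue
m=((x[...,0]>100)&(x[...,0]<150)&(g<125)).astype(np.uint8);m[:235]=0;m[290:]=0;m[:,:385]=0;m[:,480:]=0
m=cv2.morphologyEx(m,cv2.MORPH_OPEN,np.ones((3,3)))
ct=max(cv2.findContours(m,0,1)[0],key=cv2.contourArea);print(cv2.contourArea(ct),cv2.approxPolyDP(ct,2.5,True)[:,0].tolist())
E
```

```text
[88 85 91] [83 82 84] [156 158 145] [149 149 138]
[135  17  91] [ 35  21 158] [ 30  21 157]
742.0 [[464, 247], [455, 248], [453, 258], [456, 259], [448, 260], [450, 257], [444, 254], [445, 251], [403, 259], [403, 272], [420, 270], [421, 264], [430, 268], [459, 259], [464, 261], [466, 257], [461, 256]]
```

View pics/o_both.png

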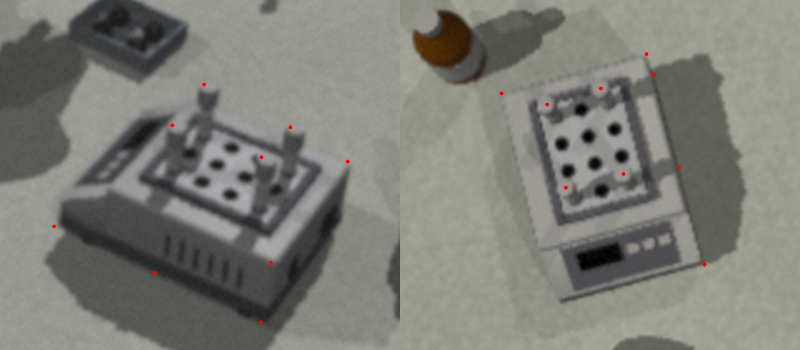

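Reprojections fall on the caps and edges within 1–2 px (2–3 mm), with caps A and B standing about 8 and 6 mm proud. Next: tool-frame deltas for pressing cap A.

```bash
cat >> h.py <<'E'
from scipy.spatial.transform import Rotation as Ro
def pose():
    s=sensors.sense(); q=s['ee_rot']; return s['eef_pos'],Ro.from_quat([q[1],q[2],q[3],q[0]]).as_matrix(),s
def go(x,y,z,yaw=None):
    """print tool delta to target world TCP, tool x heading yaw (deg)"""
    p,R,s=pose(); print('t',round(s['time_s'],2),'p',p.round(1),'xdir',np.degrees(np.arctan2(R[1,0],R[0,0])).round(1),'tilt',np.degrees(np.arccos(-R[2,2])).round(2),'F',s['force'].round(1),'grip',round(s['grip_width']*85.4,1))
    print('  linear',(R.T@(np.array([x,y,z])-p)).round(1))
    if yaw is not None:
        a=np.radians(yaw);T=np.array([[np.cos(a),np.sin(a),0],[np.sin(a),-np.cos(a),0],[0,0,-1]])
        print('  rotvec',Ro.from_matrix(R.T@T).as_rotvec().round(4))
E
python3 - <<'E'
from h import *
p,R,s=pose();w=load('wrist','0');C=-w['R'].T@w['t'];print('cam in tool',R.T@(C-p))
go(558.0,178.3,175,99.6)
E
```

```text
cam in tool [  82.73133604    0.22383188 -142.30466896]
t 0.15 p [189.2 489.6 230.9] xdir 158.9 tilt 0.05 F [ 0.5 -0.1 -0.2] grip 85.5
  linear [-456.2 -157.3   55.9]
  rotvec [-9.0000e-04  3.0000e-04  1.0345e+00]
```

```bash
python3 -m creep '[{"grip":0,"linear":[-20,-7,0],"rot":[0,0,0]},{"grip":0,"linear":[-36,-12,0],"rot":[0,0,0]},{"grip":0,"linear":[-36,-12,0],"rot":[0,0,0]},{"grip":0,"linear":[-36,-12,0],"rot":[0,0,0]},{"grip":0,"linear":[-36,-12,0],"rot":[0,0,0]},{"grip":0,"linear":[-36,-12,0],"rot":[0,0,0]},{"grip":0,"linear":[-36,-12,0],"rot":[0,0,0]},{"grip":0,"linear":[-36,-12,0],"rot":[0,0,0]},{"grip":0,"linear":[-36,-12,0],"rot":[0,0,0]},{"grip":0,"linear":[-36,-12,0],"rot":[0,0,0]},{"grip":0,"linear":[-36,-12,0],"rot":[0,0,0]},{"grip":0,"linear":[-36,-12,0],"rot":[0,0,0]}]' 40
python3 - <<'E'
from h import *
go(558,178.3,175,104.4)
print(sensors.sense()['joints'])
E
```

```text
time_s: 1.15
eef_pos: [528.3, 208.5, 231.1]
ee_rot: [-0.0, 0.183, 0.983, -0.0]
force: [0.6, 1.0, 0.4]
grip_width: 0.0
t 1.15 p [528.3 208.5 231.1] xdir 158.9 tilt 0.02 F [0.6 1.  0.4] grip 0.0
  linear [-38.6 -17.5  56.1]
  rotvec [-3.000e-04 -3.000e-04  9.505e-01]
[ 1.69705947e-01  4.08599981e-01  1.36341997e+00  6.39227246e-05
  1.36997337e+00 -1.03211082e+00]
```

```bash
python3 -m creep '[{"grip":0,"linear":[0,0,4],"rot":[0,0,0.095]},{"grip":0,"linear":[0,0,4],"rot":[0,0,0.095]},{"grip":0,"linear":[0,0,4],"rot":[0,0,0.095]},{"grip":0,"linear":[0,0,4],"rot":[0,0,0.095]},{"grip":0,"linear":[0,0,4],"rot":[0,0,0.095]},{"grip":0,"linear":[0,0,4],"rot":[0,0,0.095]},{"grip":0,"linear":[0,0,4],"rot":[0,0,0.095]},{"grip":0,"linear":[0,0,4],"rot":[0,0,0.095]},{"grip":0,"linear":[0,0,4],"rot":[0,0,0.095]},{"grip":0,"linear":[0,0,4],"rot":[0,0,0.095]},{"grip":0,"linear":[0,0,0],"rot":[0,0,0]}]'
python3 - <<'E'
from h import *
go(558,178.3,175,104.4)
c=cap('wrist','1');cv2.imwrite('pics/w1.png',c['im'][:,:,::-1])
E
```

```text
time_s: 2.07
eef_pos: [526.8, 210.0, 190.3]
ee_rot: [-0.001, 0.614, 0.789, -0.001]
force: [-0.2, -0.6, -0.3]
grip_width: -0.002
t 2.07 p [526.8 210.  190.3] xdir 104.2 tilt 0.11 F [-0.2 -0.6 -0.3] grip -0.2
  linear [-38.4  22.5  15.2]
  rotvec [-0.002  -0.0001 -0.0027]
```

View pics/w1.png

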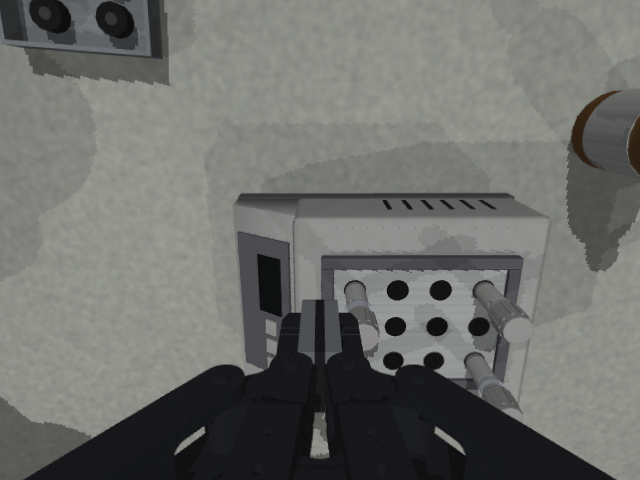

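The wrist picture shows cap A beside the fingertips at about (364,335) and the back-left cap at (517,330).

```bash
python3 - <<'E'
from h import *
w=load('wrist','1');P=depthpts(w)
print(plane(w,[364,335],146),plane(w,[517.5,330],138))
for (u,v) in ((366,335),(517,330)): print(P[v,u])
crop(w,320,240,560,420,3.3,'pics/c4.png')
E
```

```text
[[557.22476795 183.05326394 146.        ]] [[638.06208751 202.00213205 138.        ]]
[558.4923566  182.77064117 145.05544954]
[638.00874434 201.79908891 137.69946985]
```

View pics/c4.png

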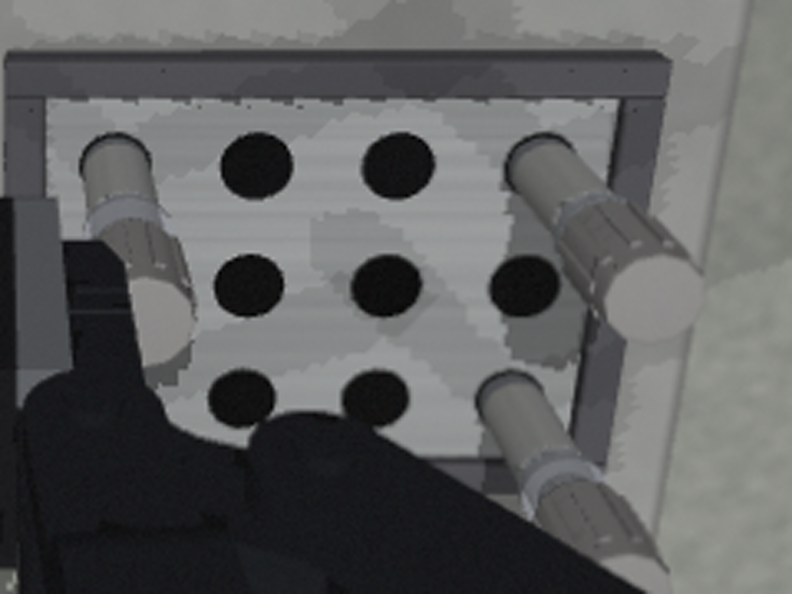

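```bash
python3 -m creep '[{"grip":0,"linear":[-12,7.2,6],"rot":[0,0,0]},{"grip":0,"linear":[-12,7.2,8],"rot":[0,0,0]},{"grip":0,"linear":[-11.7,7.2,10],"rot":[0,0,0]},{"grip":0,"linear":[0,0,10],"rot":[0,0,0]},{"grip":0,"linear":[0,0,5],"rot":[0,0,0]},{"grip":0,"linear":[0,0,0],"rot":[0,0,0]},{"grip":0,"linear":[0,0,0],"rot":[0,0,0]}]'
python3 - <<'E'
from h import *
go(557.8,181,138,104.4)
c=cap('scene','1');crop(c,320,140,440,280,4,'pics/c5.png')
E
```

```text
time_s: 2.7
eef_pos: [556.8, 181.1, 152.0]
ee_rot: [-0.0, 0.612, 0.79, -0.0]
force: [-0.2, -0.1, 0.2]
grip_width: -0.002
t 2.7 p [556.8 181.1 152. ] xdir 104.5 tilt 0.04 F [-0.2 -0.1  0.2] grip -0.2
  linear [-0.3  1.  14. ]
  rotvec [-0.0007 -0.0002  0.0011]
```

View pics/c5.png

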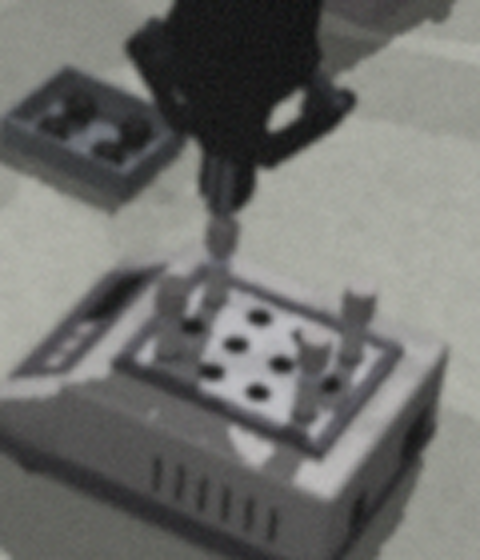

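The scene camera shows the fingertips right over cap A at crop (222,215). I'll press in small steps.

```bash
python3 -m creep '[{"grip":0,"linear":[0,0,2],"rot":[0,0,0]},{"grip":0,"linear":[0,0,2],"rot":[0,0,0]},{"grip":0,"linear":[0,0,2],"rot":[0,0,0]},{"grip":0,"linear":[0,0,2],"rot":[0,0,0]},{"grip":0,"linear":[0,0,1.5],"rot":[0,0,0]},{"grip":0,"linear":[0,0,1.5],"rot":[0,0,0]},{"grip":0,"linear":[0,0,0],"rot":[0,0,0]}]'
python3 -m creep '[{"grip":0,"linear":[0,0,1],"rot":[0,0,0]},{"grip":0,"linear":[0,0,1],"rot":[0,0,0]},{"grip":0,"linear":[0,0,0],"rot":[0,0,0]}]'
```

```text
time_s: 3.33
eef_pos: [557.0, 181.1, 141.6]
ee_rot: [0.0, 0.613, 0.79, 0.0]
force: [-1.0, -0.0, 2.9]
grip_width: 0.002
time_s: 3.58
eef_pos: [557.0, 181.1, 139.7]
ee_rot: [0.0, 0.613, 0.79, 0.0]
force: [-1.9, 0.3, 4.2]
grip_width: -0.002
```

```bash
python3 -m creep '[{"grip":0,"linear":[0,0,0.8],"rot":[0,0,0]},{"grip":0,"linear":[0,0,0.8],"rot":[0,0,0]},{"grip":0,"linear":[0,0,0],"rot":[0,0,0]}]'
python3 -m creep '[{"grip":0,"linear":[0,0,0.8],"rot":[0,0,0]},{"grip":0,"linear":[0,0,0],"rot":[0,0,0]}]'
```

```text
time_s: 3.83
eef_pos: [557.0, 181.1, 138.1]
ee_rot: [0.0, 0.613, 0.79, 0.0]
force: [-1.8, 1.1, 5.8]
grip_width: -0.001
time_s: 4.0
eef_pos: [557.1, 181.0, 138.0]
ee_rot: [0.0, 0.613, 0.79, 0.0]
force: [-3.6, -0.1, 10.4]
grip_width: -0.002
```

```bash
python3 -m creep '[{"grip":0,"linear":[0,0,0.6],"rot":[0,0,0]},{"grip":0,"linear":[0,0,0],"rot":[0,0,0]}]'
python3 -m creep '[{"grip":0,"linear":[0,0,-6],"rot":[0,0,0]},{"grip":0,"linear":[0,0,-12],"rot":[0,0,0]},{"grip":0,"linear":[0,0,-10],"rot":[0,0,0]},{"grip":0,"linear":[0,0,0],"rot":[0,0,0]}]'
python3 - <<'E'
from h import *
go(652.6,149,155,104.4)
c=cap('wrist','2')
crop(c,300,220,620,460,2.4,'pics/c6.png')
E
```

```text
time_s: 4.17
eef_pos: [557.1, 181.1, 137.9]
ee_rot: [0.0, 0.613, 0.79, 0.0]
force: [-6.4, -0.4, 13.4]
grip_width: 0.001
time_s: 4.5
eef_pos: [557.9, 181.0, 166.3]
ee_rot: [0.001, 0.613, 0.79, 0.001]
force: [0.2, 0.1, 0.5]
grip_width: 0.001
t 4.5 p [557.9 181.  166.3] xdir 104.4 tilt 0.21 F [0.2 0.1 0.5] grip 0.1
  linear [-54.6  83.7  11.7]
  rotvec [0.0035 0.0005 0.0007]
```

View pics/c6.png

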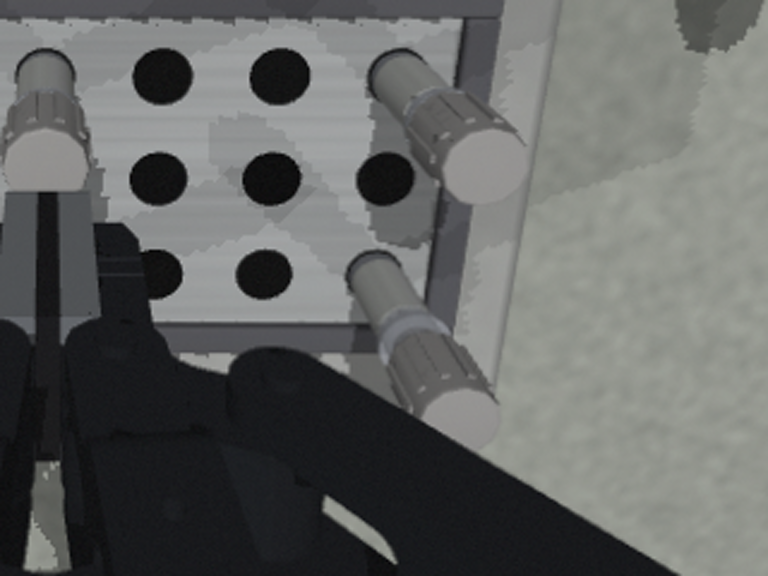

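Cap A now sits at its ring, and the pale band below it has gone. Cap B's centre is at about (490,394).

```bash
python3 - <<'E'
from h import *
w=load('wrist','2')
print(plane(w,[490,394.3],144),plane(w,[501.7,289.6],138),plane(w,[318.8,285.8],138))
E
python3 -m creep '[{"grip":0,"linear":[-8,11,0],"rot":[0,0,0]},{"grip":0,"linear":[-12,18,0],"rot":[0,0,0]},{"grip":0,"linear":[-12,18,0],"rot":[0,0,0]},{"grip":0,"linear":[-12,18,0],"rot":[0,0,0]},{"grip":0,"linear":[-10.6,18.7,4],"rot":[0,0,0]},{"grip":0,"linear":[0,0,6],"rot":[0,0,0]},{"grip":0,"linear":[0,0,0],"rot":[0,0,0]}]'
python3 - <<'E'
from h import *
go(652.6,149,138,104.4)
E
```

```text
[[650.53576124 150.49072499 144.        ]] [[638.34103208 201.69903163 138.        ]] [[557.08091328 182.78059788 138.        ]]
time_s: 5.13
eef_pos: [651.2, 148.5, 151.5]
ee_rot: [-0.001, 0.613, 0.79, -0.001]
force: [-1.5, 0.8, -0.1]
grip_width: 0.006
t 5.13 p [651.2 148.5 151.5] xdir 104.4 tilt 0.22 F [-1.5  0.8 -0.1] grip 0.5
  linear [ 0.2  1.5 13.5]
  rotvec [-0.0037 -0.0008 -0.0001]
```

```bash
python3 -m creep '[{"grip":0,"linear":[0,0,2],"rot":[0,0,0]},{"grip":0,"linear":[0,0,2],"rot":[0,0,0]},{"grip":0,"linear":[0,0,2],"rot":[0,0,0]},{"grip":0,"linear":[0,0,2],"rot":[0,0,0]},{"grip":0,"linear":[0,0,1.5],"rot":[0,0,0]},{"grip":0,"linear":[0,0,1.5],"rot":[0,0,0]},{"grip":0,"linear":[0,0,0],"rot":[0,0,0]}]'
python3 -m creep '[{"grip":0,"linear":[0,0,1],"rot":[0,0,0]},{"grip":0,"linear":[0,0,1],"rot":[0,0,0]},{"grip":0,"linear":[0,0,0],"rot":[0,0,0]}]'
python3 -m creep '[{"grip":0,"linear":[0,0,0.8],"rot":[0,0,0]},{"grip":0,"linear":[0,0,0],"rot":[0,0,0]}]'
```

```text
time_s: 5.72
eef_pos: [651.6, 149.0, 143.3]
ee_rot: [0.0, 0.613, 0.79, 0.0]
force: [-0.5, 0.2, -0.2]
grip_width: 0.001
time_s: 5.97
eef_pos: [651.7, 149.0, 142.0]
ee_rot: [0.0, 0.613, 0.79, 0.0]
force: [-1.7, -0.4, 4.4]
grip_width: -0.001
time_s: 6.13
eef_pos: [651.7, 149.0, 141.2]
ee_rot: [0.0, 0.613, 0.79, 0.0]
force: [-1.5, 0.1, 4.9]
grip_width: -0.001
```

```bash
python3 -m creep '[{"grip":0,"linear":[0,0,1],"rot":[0,0,0]},{"grip":0,"linear":[0,0,1],"rot":[0,0,0]},{"grip":0,"linear":[0,0,1],"rot":[0,0,0]},{"grip":0,"linear":[0,0,0],"rot":[0,0,0]}]'
python3 -m creep '[{"grip":0,"linear":[0,0,0.8],"rot":[0,0,0]},{"grip":0,"linear":[0,0,0.5],"rot":[0,0,0]},{"grip":0,"linear":[0,0,0],"rot":[0,0,0]}]'
```

```text
time_s: 6.47
eef_pos: [651.7, 149.0, 138.1]
ee_rot: [0.0, 0.613, 0.79, 0.0]
force: [-2.2, 0.7, 4.3]
grip_width: 0.003
time_s: 6.72
eef_pos: [651.8, 149.0, 138.0]
ee_rot: [0.001, 0.613, 0.79, 0.0]
force: [-5.2, 0.4, 12.0]
grip_width: -0.002
```

```bash
python3 -m creep '[{"grip":0,"linear":[0,0,-6],"rot":[0,0,0]},{"grip":0,"linear":[0,0,-20],"rot":[0,0,0]},{"grip":0,"linear":[0,0,-25],"rot":[0,0,0]},{"grip":0,"linear":[0,0,-20],"rot":[0,0,0]},{"grip":0,"linear":[0,0,-10],"rot":[0,0,0]},{"grip":0,"linear":[0,0,0],"rot":[0,0,0]}]'
python3 - <<'E'
from h import *
go(527.8,-343.7,200,99.6)
c=cap('wrist','3');cv2.imwrite('pics/w3.png',c['im'][:,:,::-1])
E
```

```text
time_s: 7.22
eef_pos: [652.4, 148.9, 219.5]
ee_rot: [0.002, 0.613, 0.79, 0.001]
force: [0.1, 0.3, 0.3]
grip_width: 0.003
t 7.22 p [652.4 148.9 219.5] xdir 104.4 tilt 0.24 F [0.1 0.3 0.3] grip 0.2
  linear [-446.  -243.6   18.9]
  rotvec [0.0041 0.0007 0.0845]
```

View pics/w3.png

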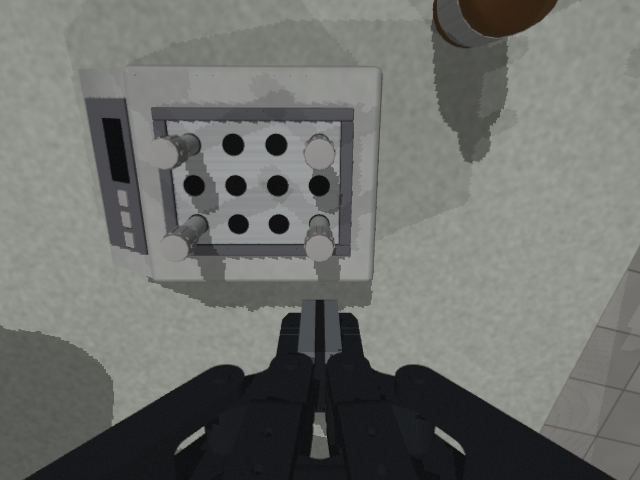

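All four caps are in view at (166,152), (319,150), (177,246) and (319,246). I'll refit the heater pose and check the cap heights.

```bash
python3 - <<'E'
from h import *
w=load('wrist','3');P=depthpts(w)
z=P[...,2];m=((z>130)&(z<150)).astype(np.uint8);m[290:]=0
n,l,st,c=cv2.connectedComponentsWithStats(m)
out=[]
for i in range(1,n):
    if st[i,4]>100:
        q=P[l==i];q=q[q[:,2]>134];ctr=plane(w,c[i],137)[0]
        mm=(l==i)&(z>135)
        vv,uu=np.nonzero(mm); out.append(plane(w,[uu.mean(),vv.mean()],138)[0][:2])
        print(c[i].round(1),st[i,4],'med top',np.median(q[:,2]).round(2),out[-1].round(1))
E
```

```text
[164.8 152.6] 943 med top 137.59 [558.1 181.2]
[319.2 153.5] 818 med top 137.77 [638.9 201.7]
[176.1 245.9] 811 med top 137.55 [571.5 129.3]
[319.  245.9] 733 med top 137.61 [652.1 150. ]
```

```bash
python3 -m creep '[{"grip":85,"linear":[-20,-20,0],"rot":[0,0,0]},{"grip":85,"linear":[-31,-26,0],"rot":[0,0,0]},{"grip":85,"linear":[-33,-24,0],"rot":[0,0,0]},{"grip":85,"linear":[-33,-21,0],"rot":[0,0,0]},{"grip":85,"linear":[-36,-18,0],"rot":[0,0,0]},{"grip":85,"linear":[-36,-18,0],"rot":[0,0,0]},{"grip":85,"linear":[-36,-18,0],"rot":[0,0,0]},{"grip":85,"linear":[-36,-18,0],"rot":[0,0,0]},{"grip":85,"linear":[-36,-18,0],"rot":[0,0,0]},{"grip":85,"linear":[-36,-18,0],"rot":[0,0,0]},{"grip":85,"linear":[-36,-18,0],"rot":[0,0,0]},{"grip":85,"linear":[-36,-15,0],"rot":[0,0,0]}]'
python3 -m creep '[{"grip":85,"linear":[-10,-6,0],"rot":[0,0,0]},{"grip":85,"linear":[0,0,0],"rot":[0,0,0]},{"grip":85,"linear":[0,0,0],"rot":[0,0,0]}]'
python3 - <<'E'
from h import *
go(527.8,-343.7,100,99.6)
c=cap('wrist','4');cv2.imwrite('pics/w4.png',c['im'][:,:,::-1])
E
```

```text
time_s: 8.27
eef_pos: [526.5, -302.8, 215.4]
ee_rot: [-0.001, 0.613, 0.79, 0.0]
force: [1.6, 0.9, -0.2]
grip_width: 0.993
time_s: 8.52
eef_pos: [524.3, -311.9, 215.7]
ee_rot: [-0.001, 0.613, 0.79, 0.0]
force: [0.6, 0.9, 0.3]
grip_width: 0.993
t 8.52 p [ 524.3 -311.9  215.7] xdir 104.4 tilt 0.15 F [0.6 0.9 0.3] grip 84.8
  linear [-31.9  -4.4 115.6]
  rotvec [-0.0013 -0.0024  0.0835]
```

View pics/w4.png

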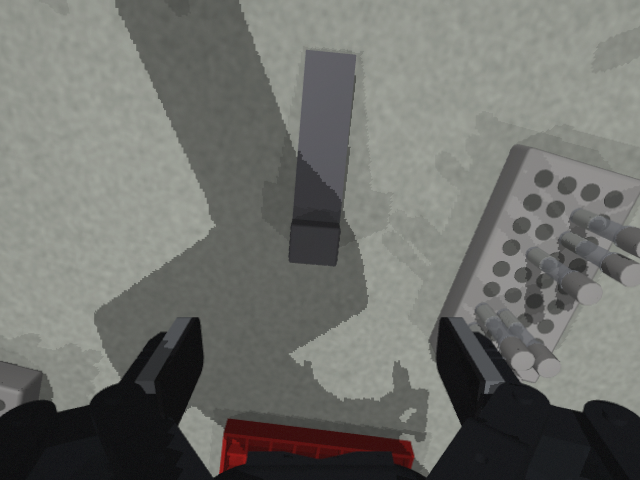

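The wedge shows clearly: nose corners at (306,50) and (356,55), heel top corners at (292,222), (341,226), (289,262) and (336,265).

```bash
python3 - <<'E'
from h import *
w=load('wrist','4')
crop(w,270,30,370,280,2.4,'pics/c7.png')
n=plane(w,[[306,50],[356,55]],4)[:,:2];f=plane(w,[[292,222],[341,226]],42)[:,:2];b=plane(w,[[289,262],[336,265]],42)[:,:2]
print(n,f,b);print('widths',[np.linalg.norm(q[0]-q[1]).round(1) for q in (n,f,b)])
hc=(f.mean(0)+b.mean(0))/2;d=n.mean(0)-hc;print('heel',hc,'nose',n.mean(0),'len',np.linalg.norm(d),'yaw',np.degrees(np.arctan2(d[1],d[0])),'heel len',np.linalg.norm(f.mean(0)-b.mean(0)))
go(hc[0],hc[1],100,np.degrees(np.arctan2(d[1],d[0])))
E
```

```text
[[ 484.15066035 -199.24873543]
 [ 523.15124944 -192.95300955]] [[ 505.27848986 -327.39214517]
 [ 544.15595447 -320.85838207]] [[ 510.73590375 -361.55581553]
 [ 549.08042287 -354.46670678]]
widths [np.float64(39.5), np.float64(39.4), np.float64(39.0)]
heel [ 527.31269274 -341.06826239] nose [ 503.6509549  -196.10087249] len 146.8857446137621 yaw 99.2701350817483 heel len 34.281287880631425
t 8.57 p [ 524.7 -311.1  216.1] xdir 104.5 tilt 0.12 F [ 0.2  1.  -0.5] grip 84.8
  linear [-29.9  -4.9 116.1]
  rotvec [-0.0009 -0.0019  0.0908]
```

View pics/c7.png

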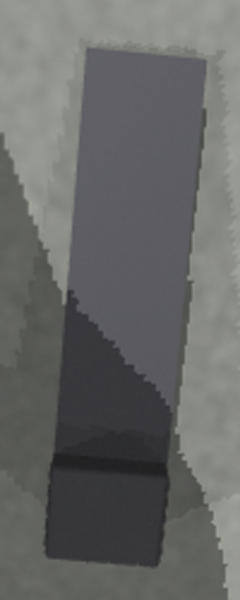

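```bash
python3 -m creep '[{"grip":85,"linear":[-10,-2,20],"rot":[0,0,0]},{"grip":85,"linear":[-10,-2,35],"rot":[0,0,0]},{"grip":85,"linear":[-10,-1,35],"rot":[0,0,0]},{"grip":85,"linear":[0,0,20],"rot":[0,0,0.09]},{"grip":85,"linear":[0,0,10],"rot":[0,0,0]},{"grip":85,"linear":[0,0,0],"rot":[0,0,0]},{"grip":85,"linear":[0,0,0],"rot":[0,0,0]}]'
python3 - <<'E'
from h import *
go(527.3,-341.3,5,99.3)
c=cap('wrist','5');cv2.imwrite('pics/w5.png',c['im'][:,:,::-1])
E
```

```text
time_s: 9.15
eef_pos: [528.1, -341.8, 98.2]
ee_rot: [0.001, 0.646, 0.763, 0.0]
force: [0.4, -0.2, 0.2]
grip_width: 0.998
t 9.15 p [ 528.1 -341.8   98.2] xdir 99.5 tilt 0.06 F [ 0.4 -0.2  0.2] grip 85.2
  linear [ 0.7 -0.7 93.2]
  rotvec [0.0007 0.0008 0.0032]
```

View pics/w5.png

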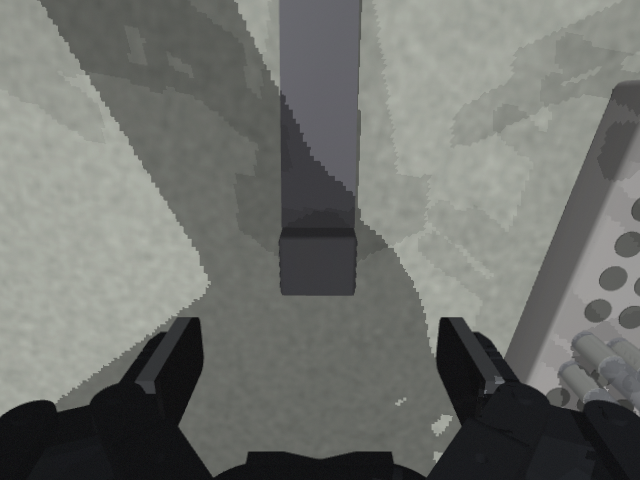

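The wedge runs straight up the picture, midway between the fingers (heel top at columns 279–356). Descending.

```bash
python3 -m creep '[{"grip":85,"linear":[0.7,-0.7,15],"rot":[0,0,0]},{"grip":85,"linear":[0,0,28],"rot":[0,0,0]},{"grip":85,"linear":[0,0,28],"rot":[0,0,0]},{"grip":85,"linear":[0,0,14],"rot":[0,0,0]},{"grip":85,"linear":[0,0,5],"rot":[0,0,0]},{"grip":85,"linear":[0,0,0],"rot":[0,0,0]},{"grip":85,"linear":[0,0,0],"rot":[0,0,0]}]'
python3 - <<'E'
from h import *
go(527.3,-341.3,5,99.3)
c=cap('wrist','6');cv2.imwrite('pics/w6.png',c['im'][:,:,::-1])
E
```

```text
time_s: 9.78
eef_pos: [527.4, -342.6, 9.1]
ee_rot: [0.001, 0.647, 0.762, -0.0]
force: [0.6, -0.4, -0.1]
grip_width: 0.993
t 9.78 p [ 527.4 -342.6    9.1] xdir 99.3 tilt 0.17 F [ 0.6 -0.4 -0.1] grip 84.8
  linear [1.3 0.1 4.1]
  rotvec [0.0018 0.0024 0.0004]
```

View pics/w6.png

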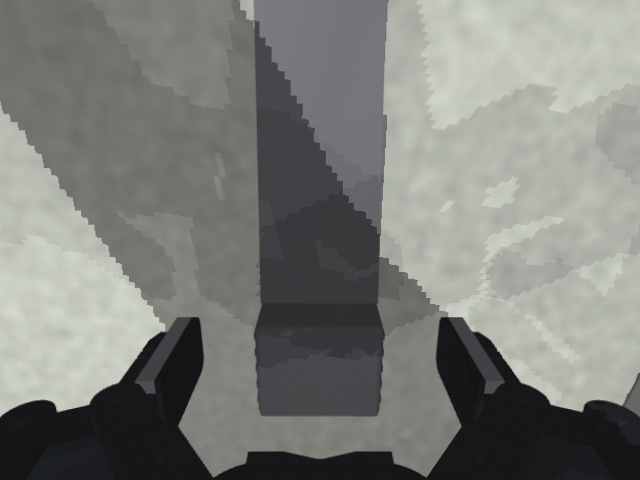

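```bash
python3 -m creep '[{"grip":85,"linear":[1.3,0,3],"rot":[0,0,0]},{"grip":85,"linear":[0,0,2],"rot":[0,0,0]},{"grip":30,"linear":[0,0,0],"rot":[0,0,0]},{"grip":30,"linear":[0,0,0],"rot":[0,0,0]},{"grip":30,"linear":[0,0,0],"rot":[0,0,0]},{"grip":30,"linear":[0,0,0],"rot":[0,0,0]},{"grip":30,"linear":[0,0,0],"rot":[0,0,0]},{"grip":30,"linear":[0,0,0],"rot":[0,0,0]},{"grip":30,"linear":[0,0,0],"rot":[0,0,0]},{"grip":30,"linear":[0,0,0],"rot":[0,0,0]}]' 70
python3 - <<'E'
from h import *
go(527.3,-341.3,5,99.3)
c=cap('wrist','7');cv2.imwrite('pics/w7.png',c['im'][:,:,::-1])
E
```

```text
time_s: 10.67
eef_pos: [526.5, -341.0, 2.5]
ee_rot: [0.0, 0.648, 0.762, -0.0]
force: [-0.6, -0.1, 4.4]
grip_width: 0.461
t 10.67 p [ 526.5 -341.     2.5] xdir 99.3 tilt 0.05 F [-0.6 -0.1  4.4] grip 39.4
  linear [-0.4  0.8 -2.5]
  rotvec [ 0.0004  0.0006 -0.0004]
```

View pics/w7.png

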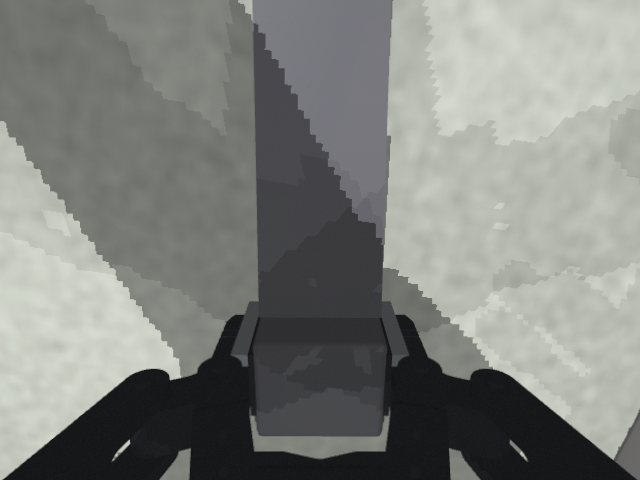

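```bash
python3 - <<'E'
from h import *
w=load('wrist','7');p,R,s=pose()
for q in plane(w,[[320,345],[320,435.5],[252,390],[388,390]],42): print((R.T@(q-p)).round(1))
go(526,-341,11,99.3)
# top cam rack extents
P=depthpts(load('top','0'));q=P[150:215,395:500].reshape(-1,3);q=q[(q[:,2]>50)&(q[:,2]<118)]
print('rack',q.min(0),q.max(0))
go(649.7,-102.6,5,104.36)
E
```

```text
[ 15.2  -0.1 -39.5]
[-17.4  -0.1 -39.4]
[ -0.3 -20.5 -39.5]
[ -0.3  20.3 -39.4]
t 10.72 p [ 526.5 -341.     2.6] xdir 99.3 tilt 0.05 F [0.7 0.4 4.4] grip 39.1
  linear [ 0.1 -0.5 -8.4]
  rotvec [ 0.0005  0.0007 -0.0004]
rack [ 675.66562195 -395.9415372    50.43391125] [ 737.77429801 -260.85330408  115.82325986]
t 10.72 p [ 526.5 -341.     2.6] xdir 99.3 tilt 0.05 F [0.7 0.4 4.4] grip 39.1
  linear [215.4 160.   -2.5]
  rotvec [ 0.0004  0.0007 -0.0887]
```

```bash
python3 -m creep '[{"grip":30,"linear":[0,0,-3],"rot":[0,0,0]},{"grip":30,"linear":[0,0,-5],"rot":[0,0,0]},{"grip":30,"linear":[13,4,0],"rot":[0,0,0]},{"grip":30,"linear":[24,12,0],"rot":[0,0,0]},{"grip":30,"linear":[26,18,0],"rot":[0,0,0]},{"grip":30,"linear":[26,22,0],"rot":[0,0,0]},{"grip":30,"linear":[26,22,0],"rot":[0,0,0]},{"grip":30,"linear":[26,22,0],"rot":[0,0,0]},{"grip":30,"linear":[26,22,0],"rot":[0,0,0]},{"grip":30,"linear":[26,22,0],"rot":[0,0,0]},{"grip":30,"linear":[15,14,0],"rot":[0,0,0]},{"grip":30,"linear":[7,2,0],"rot":[0,0,0]}]'
python3 -m creep '[{"grip":30,"linear":[0,0,0],"rot":[0,0,-0.045]},{"grip":30,"linear":[0,0,0],"rot":[0,0,-0.044]},{"grip":30,"linear":[0,0,0],"rot":[0,0,0]},{"grip":30,"linear":[0,0,0],"rot":[0,0,0]}]'
python3 - <<'E'
from h import *
go(649.7,-102.6,3,104.36)
c=cap('wrist','8');cv2.imwrite('pics/w8.png',c['im'][:,:,::-1])
c=cap('top','8');crop(c,200,160,400,300,4,'pics/t8.png')
E
```

```text
time_s: 11.72
eef_pos: [650.6, -98.8, 9.9]
ee_rot: [-0.0, 0.646, 0.763, 0.0]
force: [-0.2, 0.1, -1.8]
grip_width: 0.461
time_s: 12.05
eef_pos: [649.0, -102.8, 10.1]
ee_rot: [-0.0, 0.614, 0.79, -0.0]
force: [-0.3, -0.1, -2.1]
grip_width: 0.463
t 12.05 p [ 649.  -102.8   10.1] xdir 104.3 tilt 0.04 F [-0.3 -0.1 -2.1] grip 39.5
  linear [-0.   0.7  7. ]
  rotvec [-0.0006 -0.0003 -0.0012]
```

View pics/w8.png

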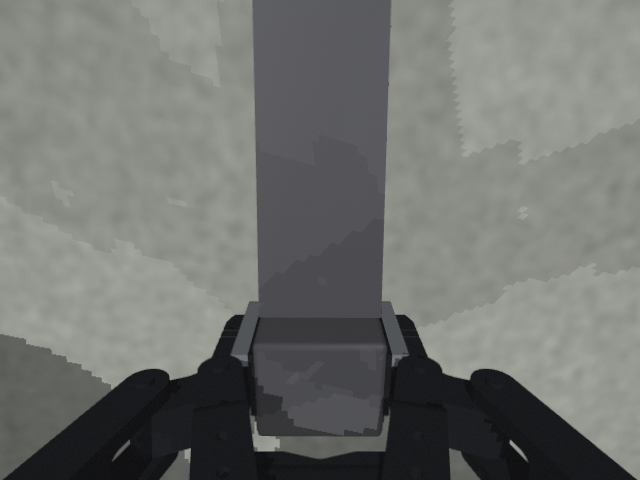

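View pics/t8.png

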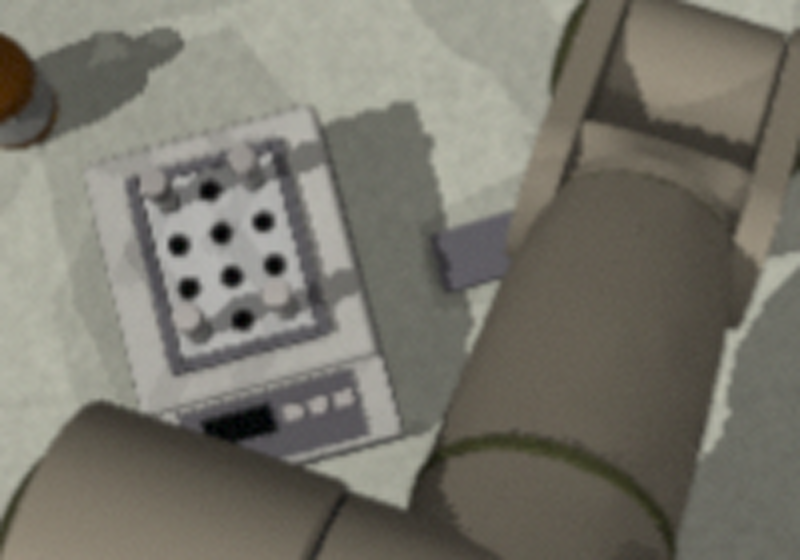

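The nose end shows at (308,219)–(312,233) in the top view. I'll compare it with the kinematic nose position.

```bash
python3 - <<'E'
from h import *
t=load('top','8');n=plane(t,[[308.7,218.9],[312.6,232.8]],11.5).mean(0)[:2]
a=np.radians(14.36);R=np.array([[np.cos(a),-np.sin(a)],[np.sin(a),np.cos(a)]])
print('nose top',n,'in heater(topcam)',R.T@(n-[582.75,155.69]))
p,T,s=pose();nk=(p+T@[148,0,0])[:2];print('nose kin',nk,'in heater(wrist)',R.T@(nk-[583.35,160]),'mean',R.T@(nk-[583,158]))
E
python3 -m creep '[{"grip":30,"linear":[0,0,3],"rot":[0,0,0]},{"grip":30,"linear":[0,0,2],"rot":[0,0,0]},{"grip":30,"linear":[0,0,1.5],"rot":[0,0,0]},{"grip":30,"linear":[0,0,0],"rot":[0,0,0]},{"grip":30,"linear":[0,0,0],"rot":[0,0,0]}]'
```

```text
nose top [613.11782514  32.34517915] in heater(topcam) [  -1.1721672  -127.02273678]
nose kin [612.6596574   40.50223968] in heater(wrist) [  -1.24315068 -123.03343169] mean [  -0.40805863 -121.18272338]
time_s: 12.57
eef_pos: [649.5, -102.8, 3.5]
ee_rot: [-0.0, 0.613, 0.79, -0.0]
force: [0.5, -0.5, -1.8]
grip_width: 0.457
```

```bash
python3 -m creep '[{"grip":30,"linear":[0,0,0.6],"rot":[0,0,0]},{"grip":30,"linear":[0,0,0],"rot":[0,0,0]},{"grip":30,"linear":[0,0,0],"rot":[0,0,0]}]'
python3 - <<'E'
from h import *
go(649.5,-102.8,3,104.36)
E
```

```text
time_s: 12.82
eef_pos: [649.5, -102.8, 3.1]
ee_rot: [0.0, 0.613, 0.79, 0.0]
force: [0.8, 1.0, -1.0]
grip_width: 0.465
t 12.82 p [ 649.5 -102.8    3.1] xdir 104.4 tilt 0.0 F [ 0.8  1.  -1. ] grip 39.7
  linear [ 0.  -0.   0.1]
  rotvec [0.0001 0.     0.0003]
```

Lower a touch more, then advance 45 mm and look before the nose goes under.

```bash
python3 -m creep '[{"grip":30,"linear":[0,0,0.5],"rot":[0,0,0]},{"grip":30,"linear":[3,0,0],"rot":[0,0,0]},{"grip":30,"linear":[6,0,0],"rot":[0,0,0]},{"grip":30,"linear":[6,0,0],"rot":[0,0,0]},{"grip":30,"linear":[6,0,0],"rot":[0,0,0]},{"grip":30,"linear":[6,0,0],"rot":[0,0,0]},{"grip":30,"linear":[6,0,0],"rot":[0,0,0]},{"grip":30,"linear":[4,0,0],"rot":[0,0,0]},{"grip":30,"linear":[0,0,0],"rot":[0,0,0]},{"grip":30,"linear":[0,0,0],"rot":[0,0,0]}]'
python3 - <<'E'
from h import *
go(649.5,-102.8,3,104.36)
c=cap('wrist','9');a=c['im']
s=cap('scene','9');b=cv2.resize(s['im'][170:330,250:464],None,fx=3,fy=3)
cv2.imwrite('pics/w9.png',cv2.resize(a,None,fx=.6,fy=.6)[:,:,::-1]);cv2.imwrite('pics/s9.png',b[:,:,::-1])
E
```

```text
time_s: 13.65
eef_pos: [640.4, -66.8, 2.7]
ee_rot: [0.0, 0.613, 0.79, -0.0]
force: [-0.4, 0.1, -1.2]
grip_width: 0.46
t 13.65 p [640.4 -66.8   2.7] xdir 104.4 tilt 0.01 F [-0.4  0.1 -1.2] grip 39.2
  linear [-37.1  -0.1  -0.3]
  rotvec [0.0001 0.0002 0.0007]
```

View pics/w9.png

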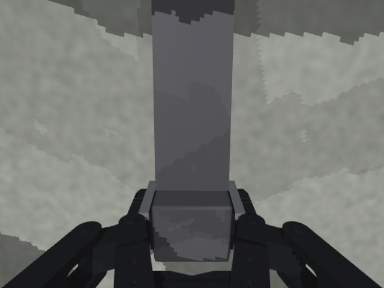

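View pics/s9.png

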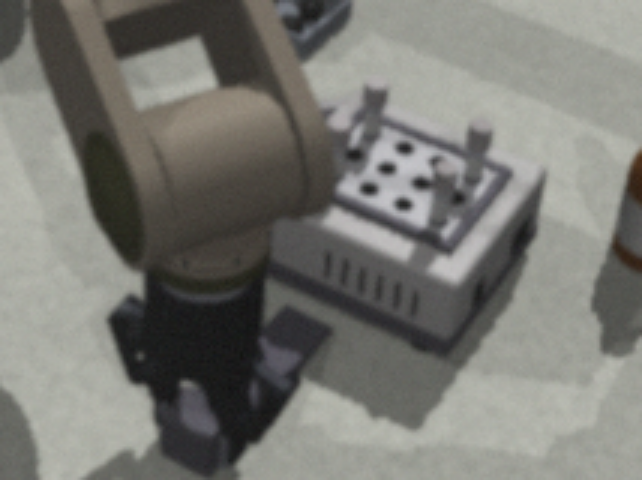

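Nose is about to go under, close to mid-side. Advance 50 mm to just short of contact.

```bash
python3 -m creep '[{"grip":30,"linear":[3,0,0],"rot":[0,0,0]},{"grip":30,"linear":[5,0,0],"rot":[0,0,0]},{"grip":30,"linear":[5,0,0],"rot":[0,0,0]},{"grip":30,"linear":[5,0,0],"rot":[0,0,0]},{"grip":30,"linear":[5,0,0],"rot":[0,0,0]},{"grip":30,"linear":[5,0,0],"rot":[0,0,0]},{"grip":30,"linear":[5,0,0],"rot":[0,0,0]},{"grip":30,"linear":[5,0,0],"rot":[0,0,0]},{"grip":30,"linear":[5,0,0],"rot":[0,0,0]},{"grip":30,"linear":[4,0,0],"rot":[0,0,0]},{"grip":30,"linear":[3,0,0],"rot":[0,0,0]},{"grip":30,"linear":[0,0,0],"rot":[0,0,0]}]'
python3 -m creep '[{"grip":30,"linear":[2,0,0],"rot":[0,0,0]},{"grip":30,"linear":[0,0,0],"rot":[0,0,0]}]'
python3 -m creep '[{"grip":30,"linear":[2,0,0],"rot":[0,0,0]},{"grip":30,"linear":[0,0,0],"rot":[0,0,0]}]'
python3 - <<'E'
from h import *
go(649.5,-102.8,3,104.36)
E
```

```text
time_s: 14.75
eef_pos: [627.8, -17.9, 2.6]
ee_rot: [-0.0, 0.613, 0.79, -0.0]
force: [-1.5, 0.4, -1.3]
grip_width: 0.466
time_s: 14.92
eef_pos: [627.4, -16.5, 2.6]
ee_rot: [0.0, 0.613, 0.79, -0.0]
force: [-1.1, 0.0, -1.0]
grip_width: 0.458
time_s: 15.08
eef_pos: [626.9, -14.5, 2.6]
ee_rot: [-0.0, 0.613, 0.79, 0.0]
force: [0.3, 0.1, -2.5]
grip_width: 0.46
t 15.08 p [626.9 -14.5   2.6] xdir 104.4 tilt 0.01 F [ 0.3  0.1 -2.5] grip 39.3
  linear [-91.2   0.   -0.4]
  rotvec [-0.0001 -0.0001  0.0003]
```

```bash
for i in 1 ; do python3 -m creep '[{"grip":30,"linear":[2,0,0.3],"rot":[0,0,0]},{"grip":30,"linear":[0,0,0],"rot":[0,0,0]}]'; done
python3 -m creep '[{"grip":30,"linear":[2,0,0],"rot":[0,0,0]},{"grip":30,"linear":[0,0,0],"rot":[0,0,0]}]'
python3 -m creep '[{"grip":30,"linear":[2,0,0],"rot":[0,0,0]},{"grip":30,"linear":[0,0,0],"rot":[0,0,0]}]'
python3 -m creep '[{"grip":30,"linear":[2,0,0],"rot":[0,0,0]},{"grip":30,"linear":[0,0,0],"rot":[0,0,0]}]'
```

```text
time_s: 15.25
eef_pos: [626.6, -12.6, 2.6]
ee_rot: [0.0, 0.613, 0.79, 0.0]
force: [0.4, -0.2, -0.2]
grip_width: 0.46
time_s: 15.42
eef_pos: [626.0, -10.6, 2.5]
ee_rot: [0.0, 0.613, 0.79, 0.0]
force: [-0.3, 0.4, 1.7]
grip_width: 0.457
time_s: 15.58
eef_pos: [625.6, -8.7, 2.5]
ee_rot: [0.0, 0.613, 0.79, 0.0]
force: [0.1, -1.0, 2.8]
grip_width: 0.459
time_s: 15.75
eef_pos: [625.3, -7.4, 2.6]
ee_rot: [0.001, 0.613, 0.79, -0.0]
force: [1.9, -3.7, 2.2]
grip_width: 0.461
```

Contact came at TCP y ≈ -8.5, which agrees with the measured heater pose (nose ≈ -27). I'll push on slowly.

```bash
python3 -m creep '[{"grip":30,"linear":[1.5,0,0],"rot":[0,0,0]},{"grip":30,"linear":[1.5,0,0],"rot":[0,0,0]},{"grip":30,"linear":[0,0,0],"rot":[0,0,0]}]'
python3 -m creep '[{"grip":30,"linear":[1.5,0,0],"rot":[0,0,0]},{"grip":30,"linear":[1.5,0,0],"rot":[0,0,0]},{"grip":30,"linear":[0,0,0],"rot":[0,0,0]}]'
python3 - <<'E'
from h import *
go(625.6,-8.7,2.5,104.36)
c=cap('wrist','10');cv2.imwrite('pics/w10.png',c['im'][:,:,::-1])
s=cap('scene','10');b=cv2.resize(s['im'][170:330,250:464],None,fx=3,fy=3);cv2.imwrite('pics/s10.png',b[:,:,::-1])
cap('top','10')
E
```

```text
time_s: 16.0
eef_pos: [624.7, -4.9, 2.6]
ee_rot: [0.001, 0.613, 0.79, -0.0]
force: [3.0, -5.8, 1.1]
grip_width: 0.463
time_s: 16.25
eef_pos: [623.9, -2.1, 2.6]
ee_rot: [0.001, 0.613, 0.79, -0.0]
force: [1.1, -6.7, 1.2]
grip_width: 0.46
t 16.25 p [623.9  -2.1   2.6] xdir 104.4 tilt 0.12 F [ 1.1 -6.7  1.2] grip 39.2
  linear [-6.8 -0.   0.1]
  rotvec [0.0009 0.0019 0.0001]
```

View pics/w10.png

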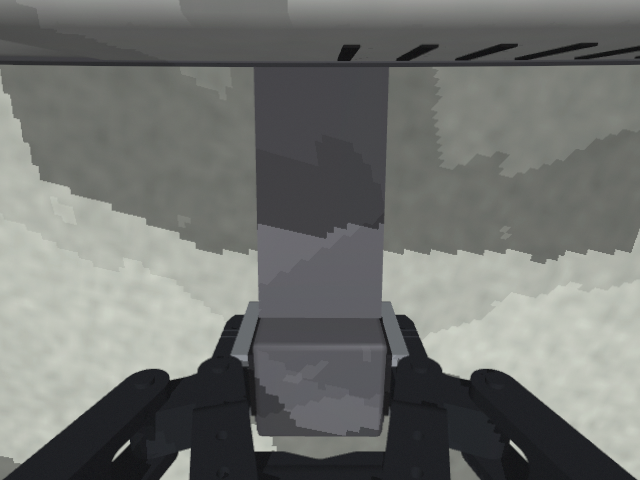

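View pics/s10.png

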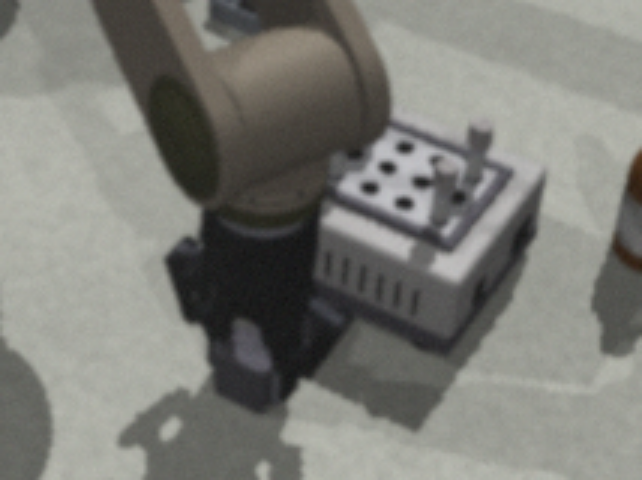

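```bash
cat >> h.py <<'E'
def edge(tag):
    """lower casing edge against the ramp, in tool frame, from wrist view (dark line = edge)"""
    w=load('wrist',tag);p,T,_=pose();o=-w['R'].T@w['t'];g=w['im'].mean(2)
    for u in (280,320,360):
        col=g[20:140,u-3:u+4].mean(1); gr=col; v=20+np.argmin(gr[:100]); 
        r=np.r_[slopes(w,[u,v])[0],1]@w['R']
        O=T.T@(o-p)+[0,0,p[2]];D=T.T@r   # tool frame, z down with bench at +p_z shift
        # height h=-z ; bench h=0
        h0,hd=-O[2]+2*0,-D[2]
        h0=o[2]-0
        # ramp: h=26-(x-16)/6
        k=(26-(O[0]-16)/6-h0)/(hd+D[0]/6); print(u,v,'x',(O[0]+k*D[0]).round(1),'ramp h',(h0+k*hd).round(2))
E
python3 - <<'E'
from h import *
edge('10')
w=load('wrist','10');print(w['im'].mean(2)[55:80,320].round(0))
E
```

```text
280 64 x 92.3 ramp h 13.29
320 65 x 92.0 ramp h 13.33
360 66 x 91.7 ramp h 13.38
[86. 87. 86. 85. 86. 86. 77. 71. 54. 51. 51. 51. 68. 70. 72. 72. 71. 72.
 71. 71. 72. 73. 71. 72. 72.]
```

Ramp height at the edge is 13.3 mm, a 1.3 mm lift, against 1.1 mm from the push distance. About 16 mm more is needed.

```bash
python3 -m creep '[{"grip":30,"linear":[1.5,0,0],"rot":[0,0,0]},{"grip":30,"linear":[1.5,0,0],"rot":[0,0,0]},{"grip":30,"linear":[1.5,0,0],"rot":[0,0,0]},{"grip":30,"linear":[1.5,0,0],"rot":[0,0,0]},{"grip":30,"linear":[0,0,0],"rot":[0,0,0]}]'
python3 -m creep '[{"grip":30,"linear":[1.5,0,0],"rot":[0,0,0]},{"grip":30,"linear":[1.5,0,0],"rot":[0,0,0]},{"grip":30,"linear":[1.5,0,0],"rot":[0,0,0]},{"grip":30,"linear":[1.5,0,0],"rot":[0,0,0]},{"grip":30,"linear":[0,0,0],"rot":[0,0,0]}]'
python3 - <<'E'
from h import *
go(625.6,-8.7,2.5,104.36)
c=cap('wrist','11');edge('11');cap('top','11')
E
```

```text
time_s: 16.82
eef_pos: [622.4, 3.8, 2.6]
ee_rot: [0.001, 0.613, 0.79, -0.0]
force: [2.4, -6.6, 1.1]
grip_width: 0.459
time_s: 17.23
eef_pos: [620.9, 9.6, 2.6]
ee_rot: [0.001, 0.613, 0.79, -0.0]
force: [2.1, -6.0, 0.4]
grip_width: 0.461
t 17.23 p [620.9   9.6   2.6] xdir 104.4 tilt 0.12 F [ 2.1 -6.   0.4] grip 39.3
  linear [-18.9  -0.    0.1]
  rotvec [0.0009 0.0018 0.0001]
280 113 x 78.6 ramp h 15.57
320 112 x 78.9 ramp h 15.52
360 112 x 78.9 ramp h 15.52
```

```bash
python3 -m creep '[{"grip":30,"linear":[1.5,0,0],"rot":[0,0,0]},{"grip":30,"linear":[1.5,0,0],"rot":[0,0,0]},{"grip":30,"linear":[0,0,0],"rot":[0,0,0]},{"grip":30,"linear":[0,0,0],"rot":[0,0,0]},{"grip":30,"linear":[0,0,0],"rot":[0,0,0]}]'
python3 - <<'E'
from h import *
go(625.6,-8.7,2.5,104.36)
c=cap('wrist','12');edge('12');cv2.imwrite('pics/w12.png',c['im'][:,:,::-1])
s=cap('scene','12');b=cv2.resize(s['im'][170:330,250:464],None,fx=3.5,fy=3.5);cv2.imwrite('pics/s12.png',b[:,:,::-1])
t=cap('top','12');crop(t,190,150,350,290,4,'pics/t12.png')
# tilt & shift of casing in depth
for tg in ('0','12'):
    P=depthpts(load('top',tg)); a=np.radians(14.36);R=np.array([[np.cos(a),-np.sin(a)],[np.sin(a),np.cos(a)]])
    q=P[160:300,200:330].reshape(-1,3);l=(q[:,:2]-[582.75,155.7])@R
    m=lambda y0,y1:np.median(q[(l[:,0]>-40)&(l[:,0]<95)&(l[:,1]>y0)&(l[:,1]<y1)&(abs(q[:,2]-87)<12),2])
    print(tg,'casing height right strip',m(-72,-52),'left strip',m(52,72))
E
```

```text
time_s: 17.75
eef_pos: [620.2, 12.4, 2.6]
ee_rot: [0.001, 0.613, 0.79, -0.0]
force: [2.1, -6.5, 2.1]
grip_width: 0.462
t 17.75 p [620.2  12.4   2.6] xdir 104.4 tilt 0.11 F [ 2.1 -6.5  2.1] grip 39.5
  linear [-21.8  -0.    0.1]
  rotvec [0.0009 0.0017 0.0001]
280 111 x 79.2 ramp h 15.47
320 119 x 76.9 ramp h 15.85
360 119 x 76.9 ramp h 15.85
0 casing height right strip 83.9799113088551 left strip 84.07771494590017
12 casing height right strip 86.88212416443548 left strip 84.43540087138828
```

View pics/t12.png

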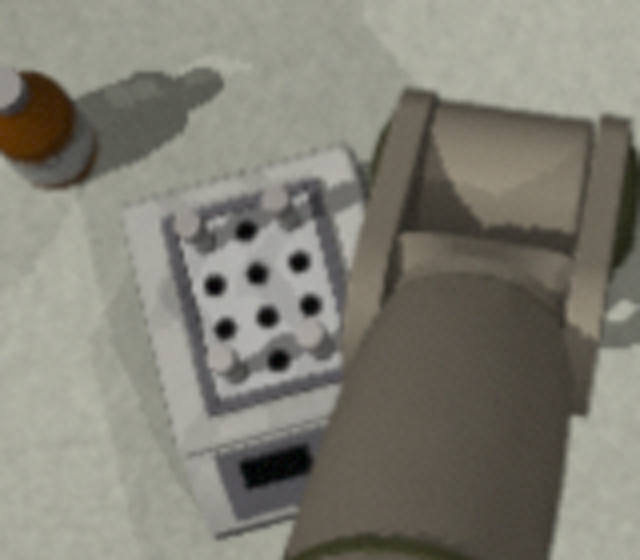

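View pics/w12.png

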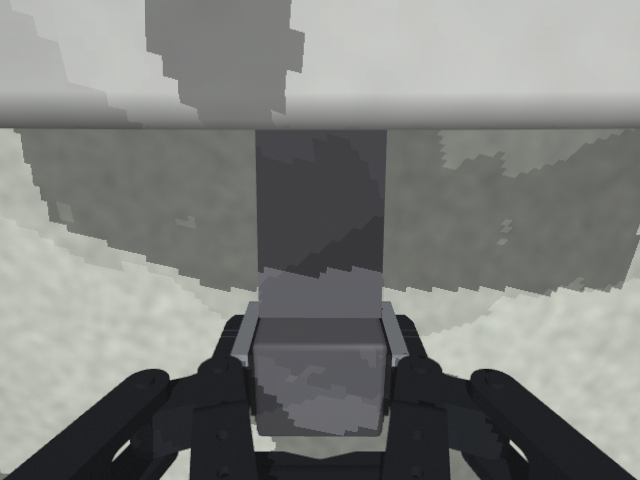

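View pics/s12.png

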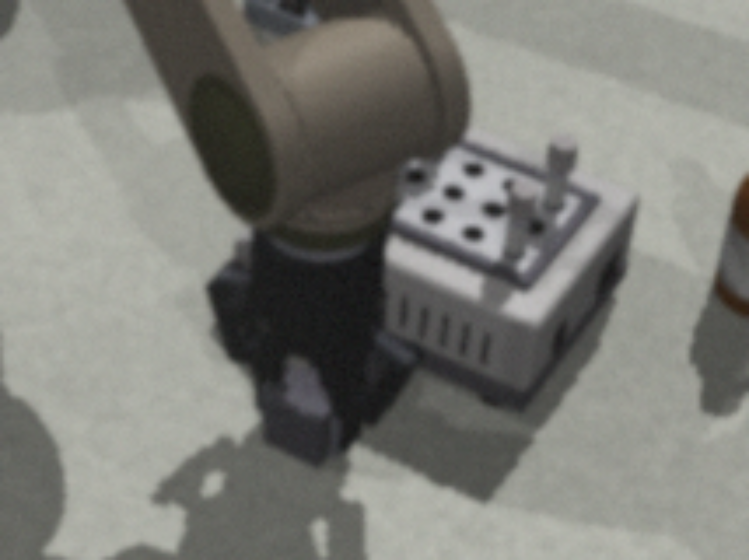

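The top view shows the left caps and casing in place: the back-left cap moved about 1.6 px left, which the tilt accounts for. The depth gives the right-hand strip +2.9 mm and the left-hand strip +0.35 mm. One last 1.5 mm, then settle.

```bash
python3 -m creep '[{"grip":30,"linear":[1.5,0,0],"rot":[0,0,0]},{"grip":30,"linear":[0,0,0],"rot":[0,0,0]},{"grip":30,"linear":[0,0,0],"rot":[0,0,0]},{"grip":30,"linear":[0,0,0],"rot":[0,0,0]},{"grip":30,"linear":[0,0,0],"rot":[0,0,0]},{"grip":30,"linear":[0,0,0],"rot":[0,0,0]},{"grip":30,"linear":[0,0,0],"rot":[0,0,0]},{"grip":30,"linear":[0,0,0],"rot":[0,0,0]}]'
python3 - <<'E'
from h import *
go(625.6,-8.7,2.5,104.36)
cap('top','13')
a=np.radians(14.36);R=np.array([[np.cos(a),-np.sin(a)],[np.sin(a),np.cos(a)]])
for tg in ('0','13'):
    P=depthpts(load('top',tg)); 
    q=P[160:300,200:330].reshape(-1,3);l=(q[:,:2]-[582.75,155.7])@R
    for x0,x1 in ((30,60),(60,95)):
        m=lambda y0,y1:np.round(np.median(q[(l[:,0]>x0)&(l[:,0]<x1)&(l[:,1]>y0)&(l[:,1]<y1)&(abs(q[:,2]-87)<12),2]),2)
        print(tg,x0,'right',m(-72,-52),'left',m(52,72))
    caps=(P[...,2]>125)&(P[...,2]<150);caps[:175]=0;caps[295:]=0;caps[:,:215]=0;caps[:,265:]=0
    n,L,st,c=cv2.connectedComponentsWithStats(caps.astype(np.uint8))
    for i in range(1,n):
        if st[i,4]>20: print('  cap',plane(load('top',tg),c[i],138)[0].round(1),np.median(P[L==i][:,2]).round(1))
E
```

```text
time_s: 18.57
eef_pos: [619.9, 13.8, 2.6]
ee_rot: [0.001, 0.613, 0.79, -0.0]
force: [2.3, -7.6, 1.1]
grip_width: 0.46
t 18.57 p [619.9  13.8   2.6] xdir 104.4 tilt 0.11 F [ 2.3 -7.6  1.1] grip 39.3
  linear [-23.3  -0.    0.1]
  rotvec [0.0009 0.0017 0.0001]
0 30 right 84.39 left 84.59
0 60 right 83.77 left 83.95
  cap [652.5 146.1 138. ] 142.7
  cap [638.5 197.9 138. ] 136.8
  cap [558.4 177.7 138. ] 144.5
13 30 right 86.83 left 84.79
13 60 right 87.08 left 84.46
  cap [651.1 149.1 138. ] 139.3
  cap [637.8 201.5 138. ] 137.6
  cap [556.6 180.4 138. ] 137.9
```

```bash
python3 -c "
from rig import ctrl; print(ctrl.finish_job())"
```

```text
the job is handed in; nothing more can be done
None
```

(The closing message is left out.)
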